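Flip a face-down test cassette over the edge of the reader's deck and start the reading

ROBOT

A 6-joint arm with a two-finger parallel gripper is mounted at the origin on a cart in front of the work surface, level with it; the furniture and walls round the work are solid. World frame = base frame: x ahead of the robot, y to its left, z up, the work surface at z = 0. Lengths are in mm, angles in degrees, forces in N, time in s.
With the tool pointing down it reaches from about 350 to 850 mm from the base axis. Payload 8.1 kg.
Tool frame: the origin (TCP) lies midway between the tips of the shut fingers; the grasp point (between the pads) lies 19 mm behind it; z points along the fingers, y is the line along which they close (so a half turn about z gives the same grasp; the last joint's range is limited). The gripper opens to 85 mm and grips with 20 to 120 N. Pads are 22 mm wide; open, the fingers measure 114 mm over their backs; the gripper's body (76 mm by 85 mm) begins 54 mm behind the grasp point. The pads swing forward as they close: fully open they stand 13 mm farther back than shut.
Start: joints at [63.575, 7.471, 85.268, -0, 87.261, -4.893], TCP at [220.189, 558.142, 231.292] pointing down, gripper open.
Joint ranges: [-169.43, 169.43], [-51.17, 129.36], [1.28, 143.12], [-76.62, 256.62], [0, 156.53], [-152.29, 152.29]. Speed limits (degrees/s): [136.94, 136.94, 159.86, 180, 180, 180].

INTERFACE

Orientations are given as [roll, pitch, yaw] about the fixed x, y, z axes, in that order (R = Rz(yaw) Ry(pitch) Rx(roll)).
In Python, from bench import r gives the robot as it stands. The module is installed in compiled form; this text tells all that it offers.
- The arm moves only by the tool jog_arm, never from a script. Its argument "rows" is a list of rows, each a list of 2 entries, a list of its own where there are three numbers: the shift along the tool's x, y, z in mm, then the turn, a rotation vector about the tool's x, y, z in rad. A call has 1 to 10 rows; each row is the pose to reach, as a shift and turn from the pose commanded when the call began, along the tool's axes at that moment; what a row does not reach only later rows make up. A row lasts 1/10 s, in which the tool goes at most 50 mm and 8.59 degrees, less where a joint would pass 70% of its speed; a pose out of reach is approached as far as the arm can. A call with a gripper value outside its range is refused whole. "grip" is the finger opening in mm, from 0 to 85.4, set as the call begins (left out, the last holds). The fingers move at their own pace and stop on an object; "force" is the grip in N (left out, the last holds). Time passes only in rows, so rows that repeat a pose let the fingers close. It gives the time, the measured TCP pose, the force, the opening and the grip force at its end, in the units of the state.
- r.sense(): the state, without advancing time (a new reading comes with each control period).
- r.snapshot(name): name is "side" or "top"; returns (picture, depth): 384x512x3 uint8, blue, green, red; 384x512 float32, mm along the optical axis (not along the pixel's ray), 0 where there is no reading.
- r.camera_params(name): a dict with "fx", "fy", "cx", "cy" (pixels), "pose" (4x4, takes a point from camera to world coordinates). Camera axes: x right, y down, z forward; pixel columns grow to the right and rows downward; lengths in mm; the calibration is good to about 2 mm. A picture is of the moment at which its call begins. camera_params takes no time and is no camera call.
- r.hand_in(): hands the job in; it is judged then, once.
The state is a dict: "time": time; "joint_pos": joint angles; "qd": joint speeds; "joint_efforts": joint torques, N m; "tool_pos": TCP position; "tcp_rot": TCP orientation; "ft_force": force on the tool from outside, world axes, zero at the start; "wrist_torque": the same for the moment, N m; "finger_gap": finger opening in mm; "grip_force": force on a finger pad.
Only numpy, scipy, OpenCV 4.12 (cv2) and the standard library are available. Lean on these libraries where they do the work, as an engineer would, in place of code of your own. Each camera call takes 0.05 s, during which the arm holds its last target. There are 200 camera calls.

TASK

A test cassette lies face down on the worktop in front of the reader. Using only pushes of a fingertip and never picking the cassette up, push it against the front edge of the reader's loading deck, tip it up on its end there and topple it over onto the deck so that its face looks up, then line it up with the slot and slide it in along the deck until it is fully home, square against the stop. Only then press the start button on top of the reader right down and let it go; leave the vial, the drop bottle and the pen beside the reader where they are.

Things in the scene. Friction and masses are not known exactly. Their poses are not given: they have to be found in the camera images.
- cassette: Flat pale plastic test cassette, about 30 g: a base plate 70 mm long (its x), 50 mm wide (its y), 5 mm thick, and under it (at -z) a raised cover 62 x 42 x 7 mm carrying the face (three windows, three round wells); 12 mm thick in all. Origin at its very centre. It starts face down, +z up, and must end with +z down. At the start +x points to the reader, up to 0.25 rad askew.
- cassette_far_end (a point): Middle of the cassette's +x end, half-way up its thickness: the end toward the reader at the start, some 10 to 40 mm short of the deck's front edge and up to 12 mm (a little more when askew) off the slot's middle line.
- cassette_near_end (a point): Middle of the cassette's -x end, half-way up its thickness: the end toward the robot at the start. There the base plate overhangs the cover by 4 mm, so face down its lower edge is 7 mm above the worktop: a fingertip held low, against this end, gets below that edge and can carry it up while pressing the cassette against the deck.
- reader: Bench-top cassette reader, fixed, front toward the robot. Origin on the worktop below the middle of the deck's front edge; +x runs level into the slot along its middle line, y left, z up. Grey loading deck 120 mm wide from x = 0 to 75 mm, then the pale housing, 120 mm wide and 60 mm high, to x = 205 mm; behind x = 146 mm a display hood, 84 mm high.
- deck_edge (a point): Middle of the deck's upper front edge: x = 0, y = 0, 14 mm above the worktop. The deck's front is upright, faced with a slippery polished steel strip 12.5 mm high; the edge is square; the deck's top is flat and level and goes on as the floor of the slot.
- slot_mouth (a point): Middle of the slot's mouth, on the deck: x = 75 mm, z = 14 mm. The slot is 18 mm high; its mouth is 78 mm wide and narrows to 53 mm at x = 97 mm; its slanting cheeks of slippery polished steel guide a cassette in, but one pushed in 5 mm or more off the middle line may go askew and jam.
- slot_stop (a point): Middle of the stop at the end of the slot, on the slot's floor: x = 120 mm, z = 14 mm. Fully home, the cassette's inner end lies square against it: the cassette's centre is then at x = 85 mm, and its outer end at x = 50 mm, on the open deck.
- start_top (a point): Centre of the top of the round start button (20 mm across) on the flat roof of the reader, 112 mm behind the deck's front edge on the middle line, 72 mm above the worktop when up; it is pressed straight down.
- start (a joint): Travel of the start button: 0 up, 0.005 m fully down; the spring takes about 4 N to press it right down and returns it.
- vial: Bystander: glass vial with a dark cap, 29 mm across, 74 mm high, standing 120 to 155 mm to the left of the slot's middle line. Origin at the centre of its underside.
- drop_bottle: Bystander: small pale drop bottle, 29 mm across, 86 mm high, standing 120 to 155 mm to the left of the slot's middle line. Origin at the centre of its underside.
- pen: Bystander: blue marker pen, 139 mm long and 12 mm thick, lying roughly parallel to and about 140 mm to the right of the slot's middle line. Origin at the middle of its underside.
There are look-alikes about, which are no part of the job. What is shaped like the cassette but brown or yellow is not meant.

How it is judged:
By the outcome, as a careful person would: the job done as asked, in the order asked, and still so for the second after the job is handed in, with the robot touching nothing.
It also fails if it takes over 72 s, if anything falls off the work surface, if the arm or the gripper's body presses on something with over 40 N, if the wrist force passes 120 N, or if a joint passes its speed limit or range.

## Working session

There is one attempt and no reset: what is moved stays moved. The work goes in short steps, Python scripts to look and compute and a tool call to move; the robot and the scene stay as the last step left them, time stands still between calls to the robot, and variables do not carry over. Pictures are saved under pics/ and viewed, at most 10 in all, crops included, and the job is handed in when it is done.

Besides the shell and the picture viewer there is one more tool, called after "Request:" in YAML: its name, and indented under it one key for each argument. jog_arm: Moves the arm, as the interface text tells. Its arguments: {"type":"object","properties":{"rows":{"type":"array"},"grip":{"type":"number"},"force":{"type":"number"}},"required":["rows"]}

```bash
mkdir -p pics
cat > h.py <<'E'
import numpy as np,cv2
from bench import r
def cam(n):
    p=r.camera_params(n); return p,np.array(p["pose"],float)
def ray(n,u,v,z):
    p,T=cam(n); d=T[:3,:3]@np.array([(u-p["cx"])/p["fx"],(v-p["cy"])/p["fy"],1]); o=T[:3,3]
    return o+d*(z-o[2])/d[2]
def proj(n,P):
    p,T=cam(n); q=T[:3,:3].T@(np.array(P,float)-T[:3,3]); return p["fx"]*q[0]/q[2]+p["cx"],p["fy"]*q[1]/q[2]+p["cy"]
def cloud(n,D):
    p,T=cam(n); v,u=np.mgrid[:384,:512]; c=np.stack([(u-p["cx"])/p["fx"]*D,(v-p["cy"])/p["fy"]*D,D],-1)
    return c@T[:3,:3].T+T[:3,3]
E
python3 - <<'E'
from h import *
im=[]
for n in("top","side"):
    a,d=r.snapshot(n); im.append(a); np.save(n+"0.npy",d); cv2.imwrite(f"pics/{n}0.png",a)
    p,T=cam(n); print(n,p["fx"],p["cx"],p["cy"],T.round(2).tolist())
cv2.imwrite("pics/both0.png",cv2.resize(np.vstack(im),None,fx=.78,fy=.78) if 0 else np.hstack(im)[:, :])
print(r.sense())
E
```

```text
top 356.336855935254 248.2495873542316 195.96858719732109 [[0.01, -0.99, 0.13, 464.02], [-1.0, -0.01, 0.0, -67.21], [-0.0, -0.13, -0.99, 918.71], [0.0, 0.0, 0.0, 1.0]]
side 448.81459598975135 255.8101720145243 190.47266957229942 [[0.83, -0.25, 0.51, 29.84], [-0.56, -0.34, 0.75, -854.34], [-0.02, -0.91, -0.42, 525.18], [0.0, 0.0, 0.0, 1.0]]
{'time': 0.1, 'joint_pos': array([ 6.35756668e+01,  7.51198334e+00,  8.53238764e+01, -4.56480085e-04,
        8.72609744e+01, -4.89400600e+00]), 'qd': array([ 0.05490062, -0.07320345, -0.24033918,  0.0090899 ,  0.02730011,
       -0.01906539]), 'joint_efforts': array([ 1.11344641e-04, -5.70958507e+01, -5.01936400e+01, -3.15806647e-04,
        8.06795986e-03, -1.35955844e-05]), 'tool_pos': array([219.96488726, 557.68991164, 230.3287722 ]), 'tcp_rot': array([-1.79903480e+02, -7.80691309e-03,  1.58469688e+02]), 'ft_force': array([-0.09805932,  0.73623831,  0.06593498]), 'wrist_torque': array([-0.04057044,  0.04878356, -0.0355189 ]), 'grip_force': 0.0, 'finger_gap': 85.44803958102995}
```

View pics/top0.png

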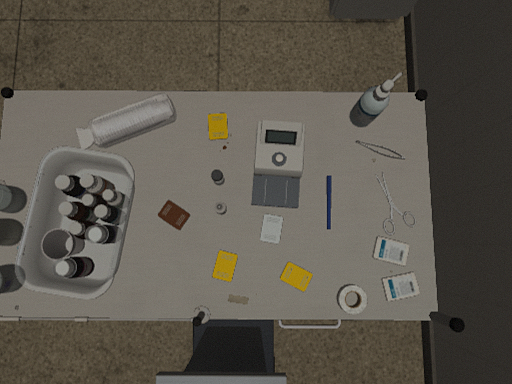

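View pics/side0.png

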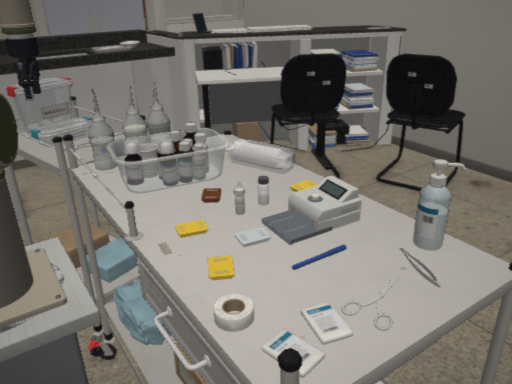

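Candidates in the top view:
- pale tile (271,229), in front of the deck
- brown one (174,214)
- yellow ones (218,126), (225,266) and (296,276)
- white and blue packs (391,250) and (400,287)

I choose (271,229): it is pale and lies in front of the reader's deck at (276,190). The side view shows it at (252,237). Vial, bottle and pen are at (217,177), (220,208) and (329,202).

Run:
```python
from h import *
a=cv2.imread("pics/top0.png"); d=np.load("top0.npy"); P=cloud("top",d)
cv2.imwrite("pics/crop0.png",cv2.resize(a[110:260,200:350],None,fx=4,fy=4,interpolation=cv2.INTER_CUBIC))
def rect(mask,z,name):
    c=max(cv2.findContours(mask.astype(np.uint8),0,2)[0],key=cv2.contourArea)
    w=np.array([ray("top",*q[0],z)[:2] for q in c],np.float32); R=cv2.minAreaRect(w)
    print(name,len(c),R); print(cv2.boxPoints(R).round(1).tolist())
g=a.astype(int); roi=np.zeros(a.shape[:2],bool)
print(a[229,271],a[215,288],a[190,262],a[160,262])
k=roi.copy();k[212:246,256:288]=1
# cassette slightly bluish vs table
m=k&(g.min(2)>g[240,285].min()+12); rect(m,12,"cass")
k=roi.copy();k[165:215,245:305]=1
m=k&(g.max(2)<125); rect(m,14,"deck")
k=roi.copy();k[115:180,245:310]=1
m=k&(P[...,2]>45)&(P[...,2]<100); rect(m,60,"housing")
m=k&(P[...,2]>76); rect(m,84,"hood")
print(P[229,271],P[190,265],P[165,262],P[158,278],P[130,280],P[250,271])
k=roi.copy();k[150:166,270:289]=1
m=k&(g.max(2)<140); rect(m,66,"button")
k=roi.copy();k[165:240,318:340]=1
m=k&(g[...,0]-g[...,2]>30); rect(m,12,"pen")
k=roi.copy();k[160:220,205:232]=1
m=k&(P[...,2]>30); rect(m,74,"vial");
```

```text
[144 148 148] [111 118 127] [77 76 73] [127 136 137]
cass 41 ((504.22357177734375, -124.38539123535156), (48.30546188354492, 68.70764923095703), 80.84452819824219)
[[466.5, -142.8000030517578], [534.2999877929688, -153.6999969482422], [542.0, -106.0], [474.20001220703125, -95.0999984741211]]
deck 117 ((603.4931640625, -133.43203735351562), (127.29175567626953, 152.90969848632812), 0.3318807780742645)
[[539.4000244140625, -57.29999923706055], [540.2999877929688, -210.3000030517578], [667.5999755859375, -209.5], [666.7000122070312, -56.599998474121094]]
housing 48 ((702.03466796875, -142.01620483398438), (120.39800262451172, 137.43276977539062), 86.06651306152344)
[[629.4000244140625, -197.39999389648438], [766.5, -206.8000030517578], [774.7000122070312, -86.69999694824219], [637.5999755859375, -77.19999694824219]]
hood 45 ((742.9261474609375, -145.06234741210938), (99.84773254394531, 38.48237609863281), 85.56819915771484)
[[719.9000244140625, -193.39999389648438], [758.2999877929688, -196.3000030517578], [766.0, -96.80000305175781], [727.5999755859375, -93.80000305175781]]
[ 501.82093
[... 327 characters left out ...]
4801025390625), 0.3286953270435333)
[[655.4000244140625, -118.30000305175781], [655.7000122070312, -162.8000030517578], [693.2999877929688, -162.60000610351562], [693.0, -118.0999984741211]]
pen 13 ((572.2963256835938, -271.18212890625), (7.753801345825195, 134.3650360107422), 88.65717315673828)
[[505.0, -273.5], [639.4000244140625, -276.6000061035156], [639.5999755859375, -268.8999938964844], [505.20001220703125, -265.70001220703125]]
vial 22 ((626.966552734375, 9.532402038574219), (35.4404182434082, 27.420129776000977), 34.158451080322266)
[[604.5999755859375, 10.899999618530273], [620.0, -11.800000190734863], [649.2999877929688, 8.100000381469727], [633.9000244140625, 30.799999237060547]]
```

View pics/crop0.png

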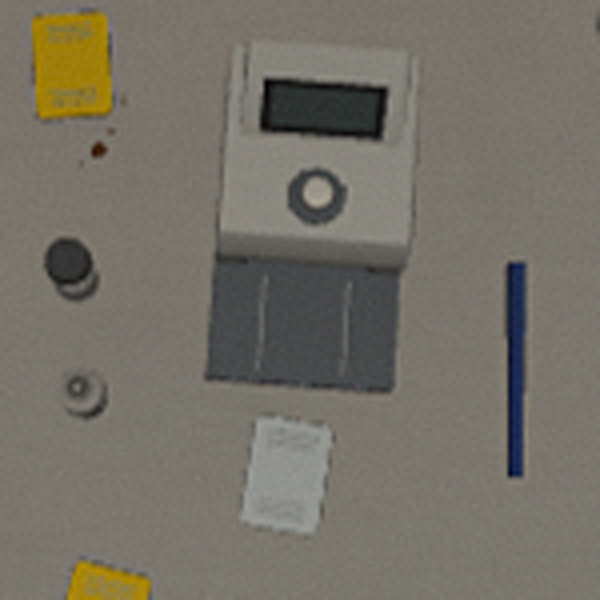

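The crop confirms the pale cassette, face down at crop (286,475). The deck's front edge runs from (206,380) to (393,391) and the button is at (316,194). Next come finer line fits.

```bash
cat >> h.py <<'E'
def edge(n,g,p0,p1,half,z,N=40,sgn=0):
    """subpixel strongest-gradient line between pixel p0,p1; returns world points & fitted line (point,dir)"""
    p0,p1=np.array(p0,float),np.array(p1,float); t=(p1-p0)/np.linalg.norm(p1-p0); m=np.array([-t[1],t[0]])
    s=np.arange(-half,half+.01,.1); W=[]
    for f in np.linspace(.08,.92,N):
        q=p0+f*(p1-p0)+s[:,None]*m
        v=cv2.remap(g,q[:,0].astype(np.float32)[None],q[:,1].astype(np.float32)[None],cv2.INTER_LINEAR)[0]
        k=np.gradient(cv2.GaussianBlur(v[None].astype(np.float32),(0,0),6)[0]); k=np.abs(k) if sgn==0 else np.maximum(sgn*k,0)
        i=k.argmax(); W.append(ray(n,*q[i],z)[:2])
    l=cv2.fitLine(np.array(W,np.float32),cv2.DIST_HUBER,0,.5,.01).ravel(); return l
def meet(a,b):
    k=np.linalg.solve(np.array([a[:2],-b[:2]]).T.astype(float),(b[2:]-a[2:]).astype(float)); return a[2:]+k[0]*a[:2]
E
python3 - <<'E'
from h import *
a=cv2.imread("pics/top0.png"); g=cv2.cvtColor(a,cv2.COLOR_BGR2GRAY).astype(np.float32)
c=lambda x,y:(200+x/4-.4,110+y/4-.4)
F=edge("top",g,c(206,380),c(393,391),4,14)
L=edge("top",g,c(215,265),c(206,380),4,14); R=edge("top",g,c(406,272),c(393,391),4,14)
RL=edge("top",g,c(238,60),c(220,232),4,60); RR=edge("top",g,c(414,62),c(410,240),4,60)
for n,l in zip("F L R RL RR".split(),(F,L,R,RL,RR)): print(n,l.round(3),np.degrees(np.arctan2(l[1],l[0])).round(2))
fl,fr=meet(F,L),meet(F,R); print("corners",fl,fr,np.linalg.norm(fl-fr),"mid",(fl+fr)/2,"btn",ray("top",*c(317,193),72), "ring",ray("top",*c(316.5,195),60))
e=[edge("top",g,c(*p),c(*q),3,12) for p,q in (((255,418),(331,424)),((331,424),(318,532)),((318,532),(242,523)),((242,523),(255,418)))]
q=[meet(e[i-1],e[i]) for i in range(4)]; print("cass",np.round(q,1).tolist(),"ctr",np.mean(q,0)); 
for l in e: print(np.degrees(np.arctan2(l[1],l[0])).round(2))
E
```

```text
F [ 7.10000e-02  9.97000e-01  5.59096e+02 -1.32510e+02] 85.94
L [ 9.9800e-01 -6.0000e-02  6.0692e+02 -7.5008e+01] -3.45
R [ 9.98000e-01 -6.50000e-02  5.95798e+02 -1.95106e+02] -3.74
RL [ 9.98000e-01 -7.00000e-02  7.15337e+02 -8.50800e+01] -4.02
RR [ 9.98000e-01 -6.70000e-02  7.00447e+02 -1.99899e+02] -3.86
corners [563.35860929 -72.38370483] [ 554.84839001 -192.42780406] 120.34537627906815 mid [ 559.10349965 -132.40575444] btn [ 671.93310032 -139.49512587   72.        ] ring [ 673.61546003 -140.20448628   60.        ]
cass [[540.8, -106.2], [533.1, -153.3], [466.3, -142.3], [474.4, -95.0]] ctr [ 503.63810759 -124.19689263]
80.81
-9.29
80.3
-9.53
```

```bash
cat >> h.py <<'E'
from scipy.spatial.transform import Rotation as Ro
O=np.array([559.1,-132.4]); YAW=np.radians(-3.9); ex=np.array([np.cos(YAW),np.sin(YAW)]); ey=np.array([-ex[1],ex[0]])
W=lambda rx,ry,z:np.r_[O+rx*ex+ry*ey,z]
def rd(p): d=np.array(p[:2])-O; return np.r_[d@ex,d@ey,p[2:]]
def to(rx,ry,z,yaw=176.1):
    s=r.sense(); R=Ro.from_euler("xyz",s["tcp_rot"],degrees=True)
    T=Ro.from_euler("xyz",[180,0,yaw],degrees=True)
    print("shift",R.inv().apply(W(rx,ry,z)-s["tool_pos"]).round(1),"turn",(R.inv()*T).as_rotvec().round(3))
def st():
    s=r.sense(); print("t",s["time"],"tcp reader",rd(s["tool_pos"]).round(2),"rot",s["tcp_rot"].round(2),"F",s["ft_force"].round(2))
E
python3 - <<'E'
from h import *
d=np.load("top0.npy"); P=cloud("top",d).reshape(-1,3); P=P[d.ravel()>0]
for x0,x1 in((150,250),(250,350),(350,450)):
  for y in range(-250,650,100):
    m=(P[:,0]>x0)&(P[:,0]<x1)&(P[:,1]>y)&(P[:,1]<y+100)
    print(x0,y,P[m,2].max().round() if m.any() else None,end=" | ")
print();to(-116,0,150)
E
```

```text
150 -250 -66.0 | 150 -150 1.0 | 150 -50 None | 150 50 4.0 | 150 150 None | 150 250 None | 150 350 None | 150 450 None | 150 550 None | 250 -250 7.0 | 250 -150 8.0 | 250 -50 94.0 | 250 50 95.0 | 250 150 70.0 | 250 250 109.0 | 250 350 70.0 | 250 450 71.0 | 250 550 4.0 | 350 -250 19.0 | 350 -150 15.0 | 350 -50 19.0 | 350 50 7.0 | 350 150 108.0 | 350 250 133.0 | 350 350 133.0 | 350 450 109.0 | 350 550 5.0 | 
shift [-458.2 -552.5   81.2] turn [-0.002 -0.    -0.308]
```

Request:
jog_arm:
  rows:
    - [[-25,-30,0],[0,0,-0.06]]
    - [[-51,-61,0],[0,0,-0.12]]
    - [[-77,-92,0],[0,0,-0.18]]
    - [[-102,-123,0],[0,0,-0.24]]
    - [[-128,-154,0],[0,0,-0.308]]
    - [[-154,-185,0],[0,0,-0.308]]
    - [[-180,-216,0],[0,0,-0.308]]
    - [[-205,-247,0],[0,0,-0.308]]
    - [[-230,-278,0],[0,0,-0.308]]
    - [[-255,-308,0],[0,0,-0.308]]
  grip: 0

```text
time: 1.1
tool_pos: [344.3, 176.4, 231.0]
tcp_rot: [-180.0, -0.0, 176.1]
ft_force: [0.1, -0.4, 0.4]
finger_gap: 0.0
grip_force: 0.0
```

```bash
python3 -c "
from h import *
st();to(-116,0,150)"
```

```text
t 1.1 tcp reader [-235.34  293.52  231.02] rot [-1.7999e+02 -1.0000e-02  1.7613e+02] F [ 0.08 -0.41  0.44]
shift [-119.2 -293.6   81. ] turn [-0. -0.  0.]
```

Request:
jog_arm:
  rows:
    - [[-17,-42,0],[0,0,0]]
    - [[-34,-84,0],[0,0,0]]
    - [[-51,-126,0],[0,0,0]]
    - [[-68,-168,0],[0,0,0]]
    - [[-85,-210,20],[0,0,0]]
    - [[-102,-252,50],[0,0,0]]
    - [[-119,-293.6,81],[0,0,0]]
    - [[-119,-293.6,130],[0,0,0]]
    - [[-119,-293.6,175],[0,0,0]]
    - [[-119,-293.6,216],[0,0,0]]

```text
time: 2.1
tool_pos: [441.7, -123.1, 12.4]
tcp_rot: [180.0, -0.1, 176.0]
ft_force: [0.9, 0.2, 0.3]
finger_gap: 0.1
grip_force: 0.0
```

```bash
python3 -c "
from h import *
st();to(-116,0,5)
a,_=r.snapshot('side');u,v=proj('side',W(-100,0,10));u,v=int(u),int(v);print(u,v,proj('side',r.sense()['tool_pos']))
cv2.imwrite('pics/s1.png',cv2.resize(a[v-70:v+40,u-60:u+90],None,fx=5,fy=5,interpolation=cv2.INTER_CUBIC))"
```

```text
t 2.1 tcp reader [-117.71    1.31   12.39] rot [ 1.7996e+02 -1.1000e-01  1.7603e+02] F [0.87 0.18 0.32]
shift [-1.7 -1.3  7.4] turn [ 0.001 -0.002 -0.001]
234 242 (np.float64(224.53795553717907), np.float64(246.49176077261893))
```

View pics/s1.png

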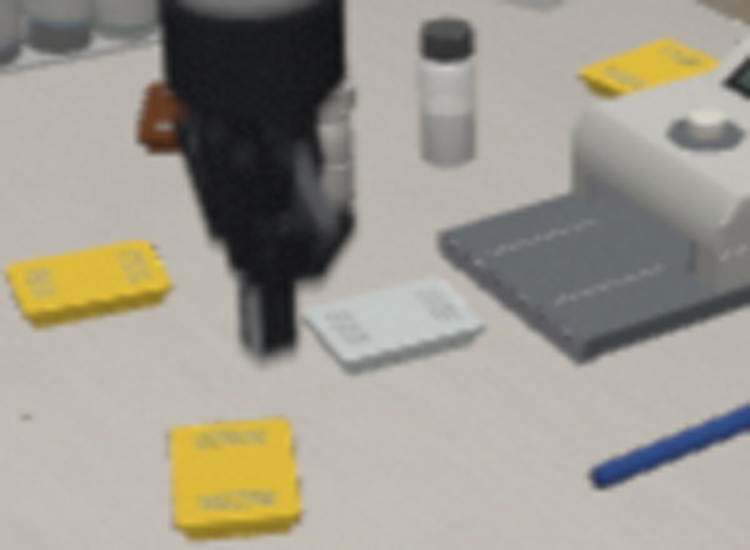

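The crop shows the shut fingers, a square-ended tip at about (265,350), standing clear behind the pale cassette's near end. Now I push gently toward the deck.

Request:
jog_arm:
  rows:
    - [[-6,-1,4],[0,0,0]]
    - [[-11,-1,8],[0,0,0]]
    - [[-15,-1,8],[0,0,0]]
    - [[-18,-1,8],[0,0,0]]
    - [[-21,-1,8],[0,0,0]]
    - [[-24,-1,8],[0,0,0]]
    - [[-27,-1,8],[0,0,0]]
    - [[-30,-1,8],[0,0,0]]
    - [[-33,-1,8],[0,0,0]]
    - [[-33,-1,8],[0,0,0]]

```text
time: 3.15
tool_pos: [477.4, -126.7, 9.1]
tcp_rot: [-179.9, 0.1, 176.1]
ft_force: [-3.0, 0.0, 6.7]
finger_gap: -0.4
grip_force: 3.2
```

```bash
cat >> h.py <<'E'
def cass(z,name,lim=(-130,130),pix=False):
    """pale cassette by mask in the top view, rays onto plane z; reader-frame box"""
    a,d=r.snapshot("top"); cv2.imwrite(f"pics/{name}.png",a); g=a.astype(int)
    v,u=np.mgrid[:384,:512]; cu=[proj("top",W(x,y,z)) for x in lim for y in (-55,55)]; cu=np.array(cu)
    roi=(u>cu[:,0].min())&(u<cu[:,0].max())&(v>cu[:,1].min())&(v<cu[:,1].max())
    m=roi&(g[...,0]>g[...,2]-3)&(g.min(2)>115)
    m=cv2.morphologyEx(m.astype(np.uint8),cv2.MORPH_OPEN,np.ones((3,3)))
    c=max(cv2.findContours(m,0,1)[0],key=cv2.contourArea)
    w=np.array([rd(ray("top",*q[0],z))[:2] for q in c],np.float32); R=cv2.minAreaRect(w)
    print("cass",R,cv2.boxPoints(R).round(1).tolist()); return a
E
python3 -c "
from h import *
st();cass(12,'t1',(-130,-2))"
```

```text
t 3.15 tcp reader [-8.185e+01  8.000e-02  9.100e+00] rot [-1.7994e+02  1.2000e-01  1.7613e+02] F [-3.02  0.05  6.73]Traceback (most recent call last):
  File "<string>", line 3, in <module>
    st();cass(12,'t1',(-130,-2))
         ~~~~^^^^^^^^^^^^^^^^^^^
  File "h.py", line 42, in cass
    c=max(cv2.findContours(m,0,1)[0],key=cv2.contourArea)
ValueError: max() iterable argument is empty
```

```bash
python3 -c "
from h import *
st();a,_=r.snapshot('side');u,v=proj('side',W(-50,0,10));u,v=int(u),int(v)
b=cv2.resize(a[v-50:v+30,u-60:u+60],None,fx=5,fy=5,interpolation=cv2.INTER_CUBIC)
t=cv2.imread('pics/t1.png');u,v=map(int,proj('top',W(-50,0,10)))
c=cv2.resize(t[v-40:v+40,u-20:u+20],None,fx=5,fy=5,interpolation=cv2.INTER_CUBIC)
cv2.imwrite('pics/c1.png',np.hstack([b,c]))"
```

```text
t 3.2 tcp reader [-8.191e+01  7.000e-02  9.050e+00] rot [-1.7994e+02  1.3000e-01  1.7613e+02] F [-1.93  0.05  6.8 ]
```

View pics/c1.png

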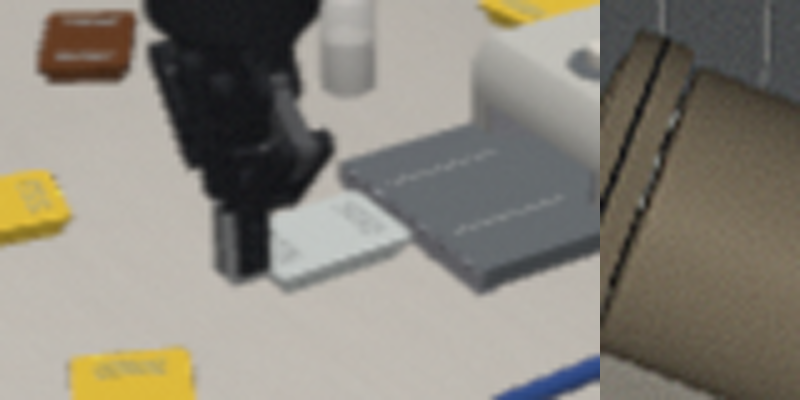

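```bash
python3 -c "
from h import *
s=r.sense();u0,v0=map(int,proj('side',W(-50,0,10)))
f=lambda p:((np.array(proj('side',p))-[u0-60,v0-50])*5+2).round()
t=rd(s['tool_pos'])
for dx in(-11,11):
  for dy in(-8,8):
    print(dx,dy,f(W(t[0]+dx,t[1]+dy,t[2])),f(W(t[0]+dx,t[1]+dy,0)))
print('edge',f(W(0,-60,14)),f(W(0,60,14)),f(W(0,-60,0)))
"
```

```text
-11 -8 [227. 290.] [227. 308.]
-11 8 [209. 274.] [210. 292.]
11 -8 [270. 276.] [271. 294.]
11 8 [253. 260.] [253. 278.]
edge [470. 274.] [329. 163.] [470. 301.]
```

Request:
jog_arm:
  rows:
    - [[0,0,-4],[0,0,0]]
    - [[6,0,-4],[0,0,0]]
    - [[12,0,-4],[0,0,0]]
    - [[14,0,-2],[0,0,0]]
    - [[14,0,0],[0,0,0]]
    - [[14,0,0],[0,0,0]]
    - [[14,0,0],[0,0,0]]

```text
time: 3.95
tool_pos: [462.0, -125.2, 7.1]
tcp_rot: [180.0, -0.0, 176.1]
ft_force: [0.5, -0.0, -0.1]
finger_gap: -0.4
grip_force: 0.0
```

```bash
python3 -c "
from h import *
st();to(-84,0,4)"
```

```text
t 3.95 tcp reader [-97.34   0.59   7.13] rot [ 1.7999e+02 -1.0000e-02  1.7611e+02] F [ 0.5  -0.04 -0.07]
shift [-13.3  -0.6   3.1] turn [ 0. -0.  0.]
```

Request:
jog_arm:
  rows:
    - [[0,0,2],[0,0,0]]
    - [[0,0,3.5],[0,0,0]]
    - [[-4,0,3.5],[0,0,0]]
    - [[-8,0,3.5],[0,0,0]]
    - [[-11,0,3.5],[0,0,0]]
    - [[-13,0,3.5],[0,0,0]]
    - [[-15,0,3.5],[0,0,0]]
    - [[-15,0,3.5],[0,0,0]]

```text
time: 4.75
tool_pos: [477.3, -126.3, 3.9]
tcp_rot: [-180.0, 0.0, 176.1]
ft_force: [0.2, 0.3, 0.7]
finger_gap: -0.1
grip_force: 0.0
```

```bash
python3 -c "
from h import *
st()
a,_=r.snapshot('side');cv2.imwrite('pics/s2.png',a)
g=cv2.cvtColor(a,cv2.COLOR_BGR2GRAY).astype(np.float32)
d=a.astype(int);u,v=map(int,proj('side',W(-40,0,12)))
m=np.zeros(g.shape,np.uint8);m[v-30:v+30,u-40:u+45]=((d[...,0]>d[...,2]+0)&(d.min(2)>120))[v-30:v+30,u-40:u+45]
m=cv2.morphologyEx(m,cv2.MORPH_OPEN,np.ones((2,2)))
c=max(cv2.findContours(m,0,1)[0],key=cv2.contourArea);print(len(c),cv2.contourArea(c))
ap=cv2.approxPolyDP(c,2,True)[:,0];print([(tuple(map(int,q)),rd(ray('side',*q,12)).round(1)[:2].tolist()) for q in ap])
print('deck corner fwd', proj('side',W(0,-60,14)))
"
```

```text
t 4.75 tcp reader [-81.98   0.54   3.86] rot [-1.8000e+02  1.0000e-02  1.7612e+02] F [0.23 0.32 0.7 ]
66 300.0
[((277, 233), [-0.6, -18.1]), ((265, 225), [-4.2, 27.8]), ((250, 231), [-47.6, 22.4]), ((249, 240), [-69.1, -10.7]), ((254, 243), [-66.1, -27.4])]
deck corner fwd (np.float64(287.6745623883094), np.float64(240.3574079228657))
```

Request:
jog_arm:
  rows:
    - [[-1,0,0],[0,0,0]]
    - [[-2,0,0],[0,0,0]]
    - [[-3,0,0],[0,0,0]]
    - [[-3,0,0],[0,0,0]]

```text
time: 5.2
tool_pos: [480.2, -126.5, 3.8]
tcp_rot: [-180.0, 0.0, 176.1]
ft_force: [-1.1, 0.1, -0.2]
finger_gap: -0.0
grip_force: 0.0
```

```bash
python3 -c "
from h import *
st()"
```

```text
t 5.2 tcp reader [-79.14   0.53   3.84] rot [-1.8000e+02  1.0000e-02  1.7612e+02] F [-1.13  0.12 -0.24]
```

Request:
jog_arm:
  rows:
    - [[-1,0,0],[0,0,0]]
    - [[-2,0,0],[0,0,0]]
    - [[-2,0,0],[0,0,0]]

```text
time: 5.5
tool_pos: [482.1, -126.6, 3.8]
tcp_rot: [-180.0, 0.0, 176.1]
ft_force: [0.0, 1.1, 0.0]
finger_gap: -0.3
grip_force: 0.0
```

Request:
jog_arm:
  rows:
    - [[40,0,0],[0,0,0]]
    - [[80,0,-20],[0,0,0]]
    - [[120,0,-40],[0,0,0]]
    - [[140,0,-60],[0,0,0]]

```text
time: 5.9
tool_pos: [339.2, -116.2, 63.0]
tcp_rot: [179.9, -0.2, 176.1]
ft_force: [0.5, 0.2, -0.0]
finger_gap: 0.1
grip_force: 0.0
```

```bash
python3 -c "
from h import *
st();a=cass(12,'t2',(-110,-1))
u,v=map(int,proj('top',W(-50,0,10)))
cv2.imwrite('pics/c2.png',cv2.resize(a[v-45:v+35,u-40:u+40],None,fx=7,fy=7,interpolation=cv2.INTER_CUBIC));print(u,v)"
```

```text
t 5.9 tcp reader [-220.5    1.2   63. ] rot [ 1.7994e+02 -1.7000e-01  1.7611e+02] F [ 0.5   0.17 -0.01]Traceback (most recent call last):
  File "<string>", line 3, in <module>
    st();a=cass(12,'t2',(-110,-1))
           ~~~~^^^^^^^^^^^^^^^^^^^
  File "h.py", line 42, in cass
    c=max(cv2.findContours(m,0,1)[0],key=cv2.contourArea)
ValueError: max() iterable argument is empty
```

```bash
sed -i 's/g\[...,2\]-3)/g[...,2]-9)/' h.py; python3 -c "
from h import *
a=cass(12,'t2',(-110,-1))
u,v=map(int,proj('top',W(-50,0,10)))
cv2.imwrite('pics/c2.png',cv2.resize(a[v-45:v+35,u-40:u+40],None,fx=7,fy=7,interpolation=cv2.INTER_CUBIC));print(u,v)"
```

```text
cass ((-34.86069869995117, 7.441415786743164), (66.33966827392578, 48.55400466918945), 3.9715137481689453) [[-69.5999984741211, 29.399999618530273], [-66.30000305175781, -19.100000381469727], [-0.10000000149011612, -14.5], [-3.5, 34.0]]
273 226
```

View pics/c2.png

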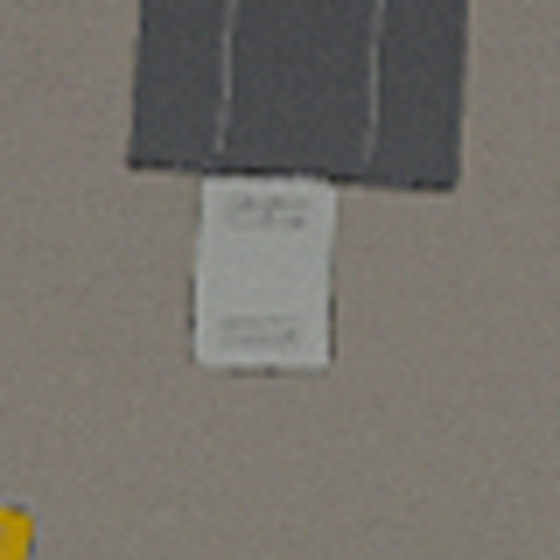

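The crop shows the cassette at the deck with its far right corner touching at (335,180). It is about 4° askew and about 7 mm left of the middle line, so I square and centre it with a push from its left side.

Request:
jog_arm:
  rows:
    - [[-45,12,0],[0,0,0]]
    - [[-90,30,0],[0,0,0]]
    - [[-135,45,0],[0,0,0]]
    - [[-175,51,0],[0,0,0]]
    - [[-192,51,10],[0,0,0]]
    - [[-192,51,30],[0,0,0]]
    - [[-192,51,48],[0,0,0]]
    - [[-192,51,57],[0,0,0]]
    - [[-192,51,59],[0,0,0]]
    - [[-192,51,59],[0,0,0]]

```text
time: 7.0
tool_pos: [537.4, -79.1, 4.5]
tcp_rot: [180.0, -0.0, 176.1]
ft_force: [-0.4, 1.1, -0.5]
finger_gap: 0.2
grip_force: 0.0
```

```bash
python3 -c "
from h import *
st();to(-28,33,4)"
```

```text
t 7.0 tcp reader [-25.27  51.67   4.49] rot [ 1.7999e+02 -2.0000e-02  1.7612e+02] F [-0.42  1.1  -0.53]
shift [  2.7 -18.7   0.5] turn [ 0. -0.  0.]
```

Request:
jog_arm:
  rows:
    - [[3,-4,0],[0,0,0]]
    - [[4,-8,0],[0,0,0]]
    - [[4,-10,0],[0,0,0]]
    - [[4,-12,0],[0,0,0]]
    - [[4,-14,0],[0,0,0]]
    - [[4,-16,0],[0,0,0]]
    - [[4,-18,0],[0,0,0]]
    - [[4,-19,0],[0,0,0]]
    - [[4,-19,0],[0,0,0]]

```text
time: 7.9
tool_pos: [532.8, -98.0, 5.5]
tcp_rot: [180.0, 0.1, 176.1]
ft_force: [-0.3, 2.9, 6.3]
finger_gap: 0.2
grip_force: 2.8
```

```bash
python3 -c "
from h import *
st()"
```

```text
t 7.9 tcp reader [-28.59  32.55   5.47] rot [1.8000e+02 7.0000e-02 1.7612e+02] F [-0.29  2.92  6.28]
```

Request:
jog_arm:
  rows:
    - [[0,4,0],[0,0,0]]
    - [[0,14,-30],[0,0,0]]
    - [[45,14,-60],[0,0,0]]
    - [[90,0,-60],[0,0,0]]
    - [[135,-15,-60],[0,0,0]]
    - [[180,-33,-60],[0,0,0]]
    - [[190,-33,-60],[0,0,0]]

```text
time: 8.6
tool_pos: [335.9, -118.1, 63.1]
tcp_rot: [180.0, -0.2, 176.0]
ft_force: [0.8, -0.3, 0.2]
finger_gap: -0.4
grip_force: 0.0
```

```bash
python3 -c "
from h import *
st();a=cass(12,'t3',(-110,-1));to(-92,0,4)"
```

```text
t 8.6 tcp reader [-223.7    -0.9    63.12] rot [180.    -0.2  176.03] F [ 0.76 -0.33  0.2 ]
cass ((-34.3599739074707, -0.03855323791503906), (66.54304504394531, 48.38594436645508), 3.4998862743377686) [[-69.0, 22.100000381469727], [-66.0999984741211, -26.200000762939453], [0.30000001192092896, -22.200000762939453], [-2.5999999046325684, 26.100000381469727]]
shift [-131.1    0.8   59.2] turn [ 0.    -0.003 -0.002]
```

Request:
jog_arm:
  rows:
    - [[-40,1,0],[0,0,0]]
    - [[-80,1,25],[0,0,0]]
    - [[-115,1,50],[0,0,0]]
    - [[-128,1,59],[0,0,0]]
    - [[-131,1,59.5],[0,0,0]]
    - [[-131,1,59.5],[0,0,0]]

```text
time: 9.25
tool_pos: [471.1, -125.5, 4.9]
tcp_rot: [180.0, -0.1, 176.2]
ft_force: [-0.5, 0.5, 0.2]
finger_gap: -0.3
grip_force: 0.0
```

```bash
python3 -c "
from h import *
st();to(-79,0,4)"
```

```text
t 9.25 tcp reader [-88.3    0.92   4.91] rot [ 1.7998e+02 -7.0000e-02  1.7615e+02] F [-0.5   0.54  0.24]
shift [-9.3 -0.9  0.9] turn [ 0.    -0.001  0.001]
```

Request:
jog_arm:
  rows:
    - [[-2,-1,0.5],[0,0,0]]
    - [[-4,-1,0.5],[0,0,0]]
    - [[-6,-1,0.5],[0,0,0]]
    - [[-7.5,-1,0.5],[0,0,0]]
    - [[-9,-1,0.5],[0,0,0]]
    - [[-9,-1,0.5],[0,0,0]]

```text
time: 9.85
tool_pos: [480.2, -127.5, 5.0]
tcp_rot: [-180.0, 0.0, 176.1]
ft_force: [0.6, 0.4, 0.3]
finger_gap: 0.2
grip_force: 0.0
```

```bash
python3 -c "
from h import *
st()"
```

```text
t 9.85 tcp reader [-79.05  -0.53   5.02] rot [-1.7999e+02  3.0000e-02  1.7611e+02] F [0.6  0.44 0.31]
```

Request:
jog_arm:
  rows:
    - [[-1,0,0.5],[0,0,0]]
    - [[-2,0,0.5],[0,0,0]]
    - [[-2,0,0.5],[0,0,0]]

```text
time: 10.15
tool_pos: [482.0, -127.6, 4.2]
tcp_rot: [180.0, -0.0, 176.1]
ft_force: [-0.3, -0.3, 0.6]
finger_gap: 0.0
grip_force: 0.0
```

Request:
jog_arm:
  rows:
    - [[-1,0,0],[0,0,0]]
    - [[-2,0,0],[0,0,0]]
    - [[-2,0,0],[0,0,0]]

```text
time: 10.45
tool_pos: [482.6, -127.5, 3.9]
tcp_rot: [180.0, -0.2, 176.1]
ft_force: [-6.4, 0.3, 4.9]
finger_gap: 0.1
grip_force: 3.3
```

```bash
python3 -c "
from h import *
st()
a,_=r.snapshot('side');cv2.imwrite('pics/s3.png',a)
u,v=map(int,proj('side',W(-40,0,10)))
b=cv2.resize(a[v-45:v+30,u-55:u+45],None,fx=7,fy=7,interpolation=cv2.INTER_CUBIC);cv2.imwrite('pics/c3.png',b)"
```

```text
t 10.45 tcp reader [-76.68  -0.31   3.86] rot [179.98  -0.18 176.12] F [-6.42  0.26  4.95]
```

View pics/c3.png

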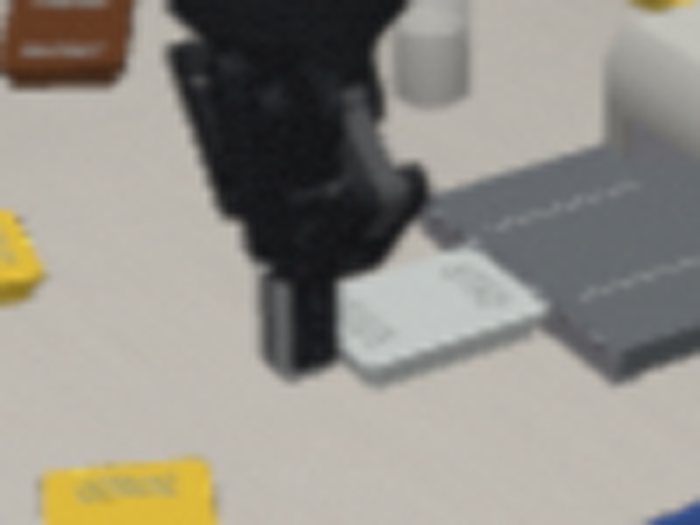

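The crop shows the finger against the near end at (340,340) and the cassette square on the deck's front, with about 6 N of press. Now I lift along the tipping arc.

Request:
jog_arm:
  rows:
    - [[-0.5,0,1.5],[0,0,0]]
    - [[-1,0,0],[0,0,0]]
    - [[-1,0,-2],[0,0,0]]
    - [[-1,0,-4],[0,0,0]]
    - [[-1,0,-7],[0,0,0]]
    - [[-1.2,0,-9.5],[0,0,0]]
    - [[-1.5,0,-12],[0,0,0]]
    - [[-2,0,-15],[0,0,0]]

```text
time: 11.3
tool_pos: [483.8, -127.3, 18.2]
tcp_rot: [180.0, -0.3, 176.1]
ft_force: [-6.2, 0.2, 1.2]
finger_gap: 0.2
grip_force: 3.3
```

```bash
python3 -c "
from h import *
st()
a,_=r.snapshot('side');cv2.imwrite('pics/s4.png',a)
u,v=map(int,proj('side',W(-40,0,10)))
b=cv2.resize(a[v-45:v+30,u-55:u+45],None,fx=7,fy=7,interpolation=cv2.INTER_CUBIC);cv2.imwrite('pics/c4.png',b)"
```

```text
t 11.3 tcp reader [-75.47  -0.08  18.2 ] rot [179.95  -0.27 176.12] F [-6.19  0.24  1.25]
```

View pics/c4.png

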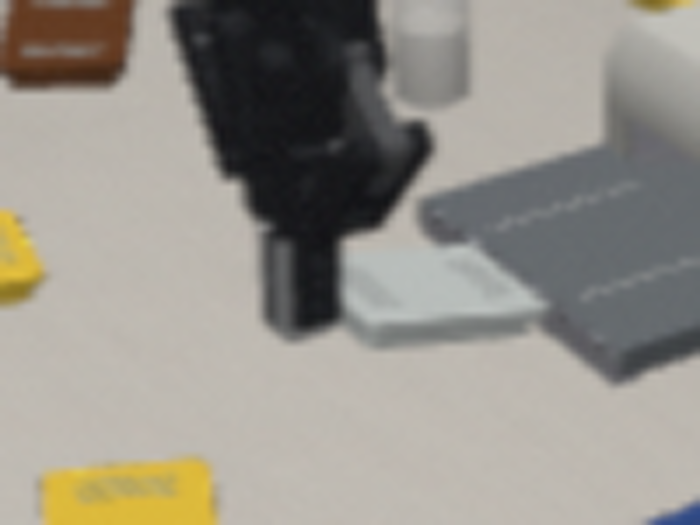

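The crop shows the near end riding up with the finger, the lower edge at (365,340), under a steady 6 N. I continue along the arc.

Request:
jog_arm:
  rows:
    - [[-0.4,0,-2],[0,0,0]]
    - [[-1,0,-5],[0,0,0]]
    - [[-1.8,0,-7.6],[0,0,0]]
    - [[-2.8,0,-10.2],[0,0,0]]
    - [[-3.8,0,-12.8],[0,0,0]]
    - [[-5,0,-15.5],[0,0,0]]
    - [[-6.2,0,-18],[0,0,0]]
    - [[-7.6,0,-20.3],[0,0,0]]
    - [[-9.1,0,-22.5],[0,0,0]]
    - [[-10.8,0,-24.7],[0,0,0]]

```text
time: 12.35
tool_pos: [497.3, -128.7, 44.4]
tcp_rot: [-180.0, 0.1, 176.1]
ft_force: [-1.5, -0.2, 1.3]
finger_gap: 0.2
grip_force: 0.6
```

```bash
python3 -c "
from h import *
st()"
```

```text
t 12.35 tcp reader [-61.89  -0.51  44.42] rot [-1.7999e+02  6.0000e-02  1.7611e+02] F [-1.53 -0.23  1.27]
```

Request:
jog_arm:
  rows:
    - [[-0.5,0,-2],[0,0,0]]
    - [[-2.2,0,-4.3],[0,0,0]]
    - [[-4.3,0,-6],[0,0,0]]
    - [[-6.4,0,-7.6],[0,0,0]]
    - [[-8.7,0,-9.2],[0,0,0]]
    - [[-11,0,-10.6],[0,0,0]]
    - [[-13.4,0,-12],[0,0,0]]
    - [[-15.9,0,-13.3],[0,0,0]]
    - [[-18.5,0,-14.7],[0,0,0]]
    - [[-21,0,-16],[0,0,0]]

```text
time: 13.35
tool_pos: [518.0, -130.0, 60.2]
tcp_rot: [-180.0, 0.0, 176.1]
ft_force: [-1.2, 0.2, 1.6]
finger_gap: -0.2
grip_force: 0.9
```

```bash
python3 -c "
from h import *
st()
a,_=r.snapshot('side');cv2.imwrite('pics/s5.png',a)
u,v=map(int,proj('side',W(-20,0,30)))
b=cv2.resize(a[v-45:v+35,u-50:u+50],None,fx=7,fy=7,interpolation=cv2.INTER_CUBIC);cv2.imwrite('pics/c5.png',b)"
```

```text
t 13.35 tcp reader [-41.21  -0.44  60.17] rot [-1.8000e+02  1.0000e-02  1.7612e+02] F [-1.16  0.18  1.58]
```

View pics/c5.png

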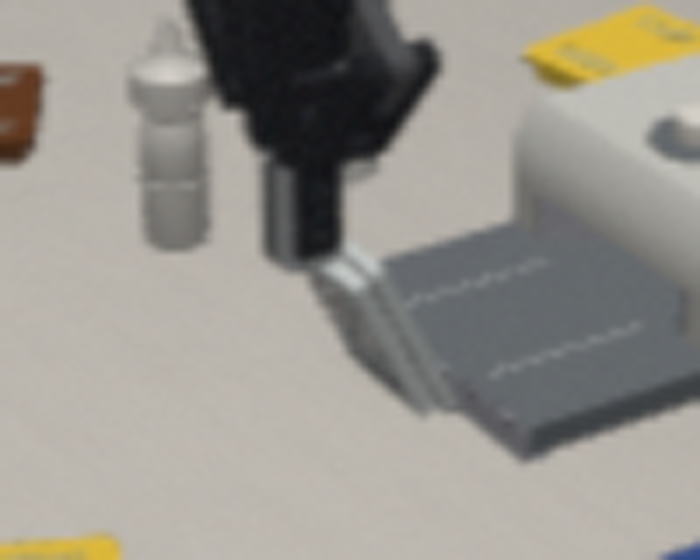

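The crop shows the cassette up at about 65°, leaning against the deck front, with the fingertip at (325,260) in its notch. I go on past upright.

Request:
jog_arm:
  rows:
    - [[-3,0,-1.8],[0,0,0]]
    - [[-6,0,-3],[0,0,0]]
    - [[-10,0,-4.5],[0,0,0]]
    - [[-14,0,-5.6],[0,0,0]]
    - [[-18,0,-6.6],[0,0,0]]
    - [[-22,0,-7.3],[0,0,0]]
    - [[-26,0,-7.8],[0,0,0]]
    - [[-30,0,-8],[0,0,0]]
    - [[-34,0,-8],[0,0,0]]
    - [[-37,0,-8.2],[0,0,0]]

```text
time: 14.4
tool_pos: [555.0, -132.5, 68.2]
tcp_rot: [-180.0, -0.0, 176.1]
ft_force: [-0.1, 0.5, 0.2]
finger_gap: 0.1
grip_force: 0.0
```

```bash
cat >> h.py <<'E'
def side(name,lim=80):
    """pale blob in side view around the deck front: bounding box and points' depth-based reader coords"""
    a,d=r.snapshot("side"); cv2.imwrite(f"pics/{name}.png",a); g=a.astype(int); P=cloud("side",d)
    Q=np.stack([(P[...,:2]-O)@ex,(P[...,:2]-O)@ey,P[...,2]],-1)
    m=(d>0)&(g.min(2)>100)&(Q[...,2]>5)&(abs(Q[...,1])<45)&(Q[...,0]>-80)&(Q[...,0]<68)&(g[...,0]>g[...,2]-9)
    q=Q[m]; print("n",len(q)); 
    for lo in range(5,85,10):
        k=q[(q[:,2]>=lo)&(q[:,2]<lo+10)]
        if len(k)>4: print("z",lo,len(k),"x",np.percentile(k[:,0],[3,50,97]).round(),"y",np.percentile(k[:,1],[3,97]).round())
E
python3 -c "
from h import *
st();side('s6')"
```

```text
t 14.4 tcp reader [-4.13 -0.42 68.16] rot [-180.     -0.    176.12] F [-0.07  0.55  0.21]
n 627
z 5 162 x [-8. 30. 66.] y [-33.  34.]
z 15 58 x [-7.  0. 62.] y [-32.  24.]
z 25 65 x [-7. -4.  5.] y [-24.  19.]
z 35 63 x [-5. -3.  7.] y [-23.  19.]
z 45 63 x [-5. -2.  6.] y [-25.  20.]
z 55 57 x [-3. -1.  9.] y [-24.  14.]
z 65 33 x [-14.   6.  11.] y [-24.   6.]
```

Request:
jog_arm:
  rows:
    - [[-2,0,0.2],[0,0,0]]
    - [[-4,0,0.3],[0,0,0]]
    - [[-6,0,0.4],[0,0,0]]
    - [[-8,0,0.5],[0,0,0]]
    - [[-10,0,0.6],[0,0,0]]
    - [[-12,0,0.7],[0,0,0]]
    - [[-14,0,0.7],[0,0,0]]
    - [[-14,0,0.7],[0,0,0]]

```text
time: 15.25
tool_pos: [568.8, -133.5, 67.5]
tcp_rot: [-180.0, 0.0, 176.1]
ft_force: [-0.0, 0.5, -0.3]
finger_gap: 0.1
grip_force: 0.0
```

```bash
python3 -c "
from h import *
st();side('s7')"
```

```text
t 15.25 tcp reader [ 9.75 -0.43 67.51] rot [-1.8000e+02  1.0000e-02  1.7612e+02] F [-0.01  0.51 -0.25]
n 660
z 5 139 x [-10.  17.  65.] y [-31.  28.]
z 15 85 x [-9. -3. 49.] y [-28.  21.]
z 25 92 x [-3.  3. 14.] y [-24.  20.]
z 35 81 x [ 5.  9. 20.] y [-25.  19.]
z 45 79 x [11. 16. 27.] y [-25.  16.]
z 55 63 x [17. 23. 32.] y [-23.   9.]
z 65 9 x [-1.  1. 14.] y [-10.   4.]
```

Request:
jog_arm:
  rows:
    - [[0,0,0],[0,0,0]]
    - [[0,0,0],[0,0,0]]
    - [[0,0,0],[0,0,0]]

```text
time: 15.6
tool_pos: [568.5, -133.4, 67.5]
tcp_rot: [180.0, 0.0, 176.1]
ft_force: [0.4, -0.4, 1.0]
finger_gap: 0.1
grip_force: 0.0
```

```bash
python3 -c "
from h import *
st();side('s8')"
```

```text
t 15.6 tcp reader [ 9.49 -0.4  67.52] rot [180.     0.   176.11] F [ 0.4  -0.45  1.04]
n 639
z 5 110 x [-12.  49.  66.] y [-31.  45.]
z 15 220 x [-21.   2.  48.] y [-26.  24.]
z 25 181 x [-16.  10.  41.] y [-21.  20.]
z 65 10 x [-1.  4. 16.] y [-8.  2.]
```

It has toppled onto the deck. I retreat behind it and measure from above.

Request:
jog_arm:
  rows:
    - [[10,0,-10],[0,0,0]]
    - [[50,0,-20],[0,0,0]]
    - [[95,0,-20],[0,0,0]]
    - [[140,0,-20],[0,0,0]]
    - [[185,0,-20],[0,0,0]]
    - [[225,0,-10],[0,0,0]]
    - [[225,0,-10],[0,0,0]]

```text
time: 16.35
tool_pos: [337.8, -116.2, 73.8]
tcp_rot: [179.9, -0.4, 176.1]
ft_force: [0.3, 0.5, -0.2]
finger_gap: -0.2
grip_force: 0.0
```

```bash
python3 -c "
from h import *
st();a=cass(19,'t4',(-50,70))
d=np.zeros(1)
u,v=map(int,proj('top',W(20,0,10)))
cv2.imwrite('pics/c6.png',cv2.resize(a[v-35:v+35,u-40:u+40],None,fx=8,fy=8,interpolation=cv2.INTER_CUBIC))"
```

```text
t 16.35 tcp reader [-221.89    1.15   73.79] rot [179.88  -0.37 176.07] F [ 0.25  0.51 -0.21]
cass ((-0.5248889923095703, -0.03029632568359375), (43.35227966308594, 48.449180603027344), 4.237103462219238) [[-23.899999618530273, 22.5], [-20.399999618530273, -25.799999237060547], [22.899999618530273, -22.600000381469727], [19.299999237060547, 25.700000762939453]]
```

View pics/c6.png

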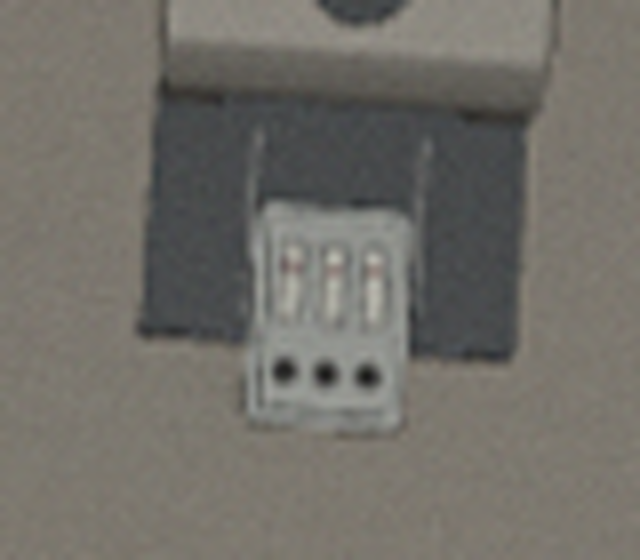

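The cassette lies face up, three windows at (290-375,285) and wells at (285-367,375), over the deck's front edge and nearly square. I fit its edges for the lateral offset.

```bash
python3 -c "
from h import *
a=cv2.imread('pics/t4.png');g=cv2.cvtColor(a,cv2.COLOR_BGR2GRAY).astype(np.float32)
u,v=map(int,proj('top',W(20,0,10)));c=lambda x,y:(u-40+x/8-.4,v-35+y/8-.4)
e=[edge('top',g,c(*p),c(*q),1.6,z) for p,q,z in (((248,420),(265,205),17),((403,430),(415,212),17),((250,425),(400,433),17),((268,203),(408,212),19))]
for l in e:
  d=l[:2]; print(rd(l[2:]).round(1),(np.degrees(np.arctan2(d[1],d[0]))+3.9).round(2))
cc=[meet(e[0],e[2]),meet(e[2],e[1]),meet(e[1],e[3]),meet(e[3],e[0])];print([rd(x).round(1).tolist() for x in cc],rd(np.mean(cc,0)))
# deck + grooves for reference
for p,q in (((250,300),(260,130)),((418,310),(429,140)),((152,150),(140,325)),((522,160),(515,350))):
  l=edge('top',g,c(*p),c(*q),1.6,14);d=l[:2];d=d*np.sign(d[0]);print('ref',rd(l[2:]).round(1),(np.degrees(np.arctan2(d[1],d[0]))+3.9).round(2))
to(-45,0,18)
"
```

```text
[ 8.3 24.8] 0.24
[ 13.5 -24.3] -0.54
[-24.2  -0.2] 89.08
[45.8  0.6] 89.66
[[-23.8, 24.7], [-24.6, -24.0], [45.6, -24.6], [45.9, 25.0]] [10.77877187  0.25715746]
ref [46.2 25.1] -1.48
ref [ 44.1 -28.4] -2.6
ref [37.8 60.4] 0.03
ref [ 39.6 -60.2] -0.14
shift [-1.735e+02 -1.000e-01  5.760e+01] turn [ 0.001 -0.002 -0.001]
```

Request:
jog_arm:
  rows:
    - [[-45,-1,0],[0,0,0]]
    - [[-90,-1,10],[0,0,0]]
    - [[-130,-1,30],[0,0,0]]
    - [[-160,-1,48],[0,0,0]]
    - [[-172,-1,55],[0,0,0]]
    - [[-172,-1,56],[0,0,0]]
    - [[-172,-1,56],[0,0,0]]

```text
time: 17.1
tool_pos: [515.9, -130.8, 21.3]
tcp_rot: [180.0, -0.0, 176.1]
ft_force: [-0.2, -0.6, 0.2]
finger_gap: 0.2
grip_force: 0.0
```

```bash
python3 -c "
from h import *
st();to(0,0,17.5)"
```

```text
t 17.1 tcp reader [-43.23  -1.33  21.28] rot [ 1.7999e+02 -4.0000e-02  1.7614e+02] F [-0.22 -0.64  0.21]
shift [-43.2   1.3   3.8] turn [ 0.    -0.001  0.001]
```

Request:
jog_arm:
  rows:
    - [[0,1.5,2.5],[0,0,0]]
    - [[-3,1.5,4],[0,0,0]]
    - [[-7,1.5,4],[0,0,0]]
    - [[-11,1.5,4],[0,0,0]]
    - [[-15,1.5,4],[0,0,0]]
    - [[-20,1.5,4],[0,0,0]]
    - [[-25,1.5,4],[0,0,0]]
    - [[-30,1.5,4],[0,0,0]]
    - [[-35,1.5,4],[0,0,0]]
    - [[-40,1.5,4],[0,0,0]]

```text
time: 18.1
tool_pos: [556.1, -132.2, 17.8]
tcp_rot: [-180.0, -0.0, 176.1]
ft_force: [-2.8, 0.7, 3.7]
finger_gap: -0.1
grip_force: 2.2
```

```bash
python3 -c "
from h import *
st();side('s9')"
```

```text
t 18.1 tcp reader [-3.040e+00  1.000e-02  1.775e+01] rot [-1.7999e+02 -1.0000e-02  1.7612e+02] F [-2.78  0.75  3.65]
n 476
z 5 64 x [ 7. 38. 66.] y [-40.  43.]
z 15 159 x [ 2. 33. 65.] y [-29.  21.]
z 25 153 x [13. 37. 66.] y [-19.  20.]
```

Request:
jog_arm:
  rows:
    - [[-4,0,0],[0,0,0]]
    - [[-8,0,0],[0,0,0]]
    - [[-12,0,0],[0,0,0]]
    - [[-15,0,0],[0,0,0]]
    - [[-18,0,0],[0,0,0]]
    - [[-21,0,0],[0,0,0]]
    - [[-24,0,0],[0,0,0]]
    - [[-27,0,0],[0,0,0]]
    - [[-30,0,0],[0,0,0]]
    - [[-33,0,0],[0,0,0]]

```text
time: 19.15
tool_pos: [588.7, -134.3, 17.7]
tcp_rot: [-180.0, -0.0, 176.1]
ft_force: [-3.8, -0.0, 6.4]
finger_gap: 0.3
grip_force: 3.2
```

Request:
jog_arm:
  rows:
    - [[-2,0,0],[0,0,0]]
    - [[-4,0,0],[0,0,0]]
    - [[-6,0,0],[0,0,0]]
    - [[-8,0,0],[0,0,0]]
    - [[-8,0,0],[0,0,0]]

```text
time: 19.65
tool_pos: [596.9, -134.9, 17.7]
tcp_rot: [-180.0, 0.0, 176.1]
ft_force: [-1.6, 1.2, 4.0]
finger_gap: 0.3
grip_force: 2.3
```

```bash
python3 -c "
from h import *
st();side('s10')"
```

```text
t 19.65 tcp reader [3.791e+01 3.000e-02 1.769e+01] rot [-1.7999e+02  2.0000e-02  1.7611e+02] F [-1.6   1.23  4.04]
n 283
z 5 80 x [ 6. 31. 62.] y [-31.  33.]
z 15 68 x [19. 54. 67.] y [-28.  29.]
z 25 25 x [45. 61. 67.] y [-21.   6.]
z 55 6 x [26. 27. 31.] y [ 7. 27.]
```

Request:
jog_arm:
  rows:
    - [[-1,0,0],[0,0,0]]
    - [[-2,0,0],[0,0,0]]
    - [[-3,0,0],[0,0,0]]
    - [[-3,0,0],[0,0,0]]

```text
time: 20.1
tool_pos: [599.6, -135.1, 17.7]
tcp_rot: [-180.0, 0.0, 176.1]
ft_force: [-2.6, -0.7, 6.4]
finger_gap: 0.1
grip_force: 3.1
```

Request:
jog_arm:
  rows:
    - [[-1,0,0],[0,0,0]]
    - [[-2,0,0],[0,0,0]]
    - [[-2,0,0],[0,0,0]]

```text
time: 20.4
tool_pos: [601.6, -135.2, 17.7]
tcp_rot: [-180.0, -0.0, 176.1]
ft_force: [-3.3, -0.3, 5.5]
finger_gap: -0.3
grip_force: 3.0
```

Request:
jog_arm:
  rows:
    - [[-1,0,0],[0,0,0]]
    - [[-1,0,0],[0,0,0]]

```text
time: 20.6
tool_pos: [602.6, -135.3, 17.7]
tcp_rot: [-180.0, -0.0, 176.1]
ft_force: [-2.9, 0.3, 5.0]
finger_gap: -0.2
grip_force: 3.1
```

Request:
jog_arm:
  rows:
    - [[-1,0,0],[0,0,0]]
    - [[-1,0,0],[0,0,0]]

```text
time: 20.8
tool_pos: [603.6, -135.4, 17.7]
tcp_rot: [-180.0, -0.0, 176.1]
ft_force: [-2.8, 1.2, 5.3]
finger_gap: -0.1
grip_force: 3.1
```

Request:
jog_arm:
  rows:
    - [[-1,0,0],[0,0,0]]
    - [[-1,0,0],[0,0,0]]

```text
time: 21.0
tool_pos: [604.3, -135.4, 17.6]
tcp_rot: [-180.0, -0.0, 176.1]
ft_force: [-4.5, -0.1, 7.2]
finger_gap: -0.2
grip_force: 4.0
```

Request:
jog_arm:
  rows:
    - [[-1,0,0],[0,0,0]]
    - [[-1,0,0],[0,0,0]]

```text
time: 21.2
tool_pos: [604.5, -135.4, 17.5]
tcp_rot: [180.0, -0.1, 176.1]
ft_force: [-9.2, 0.3, 9.3]
finger_gap: -0.0
grip_force: 6.6
```

```bash
python3 -c "
from h import *
st()"
```

```text
t 21.2 tcp reader [45.47  0.1  17.54] rot [ 1.7999e+02 -1.4000e-01  1.7612e+02] F [-9.19  0.29  9.34]
```

Request:
jog_arm:
  rows:
    - [[-1,0,0],[0,0,0]]
    - [[-1,0,0],[0,0,0]]
    - [[-1,0,0],[0,0,0]]

```text
time: 21.5
tool_pos: [604.6, -135.4, 17.4]
tcp_rot: [180.0, -0.2, 176.1]
ft_force: [-12.4, 0.9, 14.4]
finger_gap: 0.1
grip_force: 9.1
```

Request:
jog_arm:
  rows:
    - [[4,0,0],[0,0,0]]
    - [[15,0,-10],[0,0,0]]
    - [[50,0,-50],[0,0,0]]
    - [[95,0,-70],[0,0,0]]
    - [[140,0,-90],[0,0,0]]
    - [[185,0,-90],[0,0,0]]
    - [[225,0,-90],[0,0,0]]
    - [[225,0,-90],[0,0,0]]

```text
time: 22.3
tool_pos: [377.2, -119.0, 105.5]
tcp_rot: [179.9, -0.2, 176.1]
ft_force: [-0.3, -1.0, 0.9]
finger_gap: 0.3
grip_force: 0.0
```

```bash
python3 -c "
from h import *
st()
a,_=r.snapshot('top');cv2.imwrite('pics/t5.png',a);g=cv2.cvtColor(a,cv2.COLOR_BGR2GRAY).astype(np.float32)
f=lambda x,y,z:proj('top',W(x,y,z))
e=[edge('top',g,f(*p),f(*q),2.2,17) for p,q in (((50,24,17),(66,24,17)),((50,-24,17),(66,-24,17)),((50,23,17),(50,-23,17)))]
for l in e:
  d=l[:2]; print(rd(l[2:]).round(1),(np.degrees(np.arctan2(d[1],d[0]))+3.9).round(2))
l=edge('top',g,f(0,45,14),f(0,-45,14),2.5,14);print('front',rd(l[2:]).round(1),(np.degrees(np.arctan2(l[1],l[0]))+3.9).round(2))
to(112,0,90)
"
```

```text
t 22.3 tcp reader [-182.4     1.01  105.47] rot [179.95  -0.18 176.08] F [-0.34 -0.99  0.88]
[58.1 24.7] 7.73
[ 59.2 -23.6] -9.22
[51.4  0.6] 92.28
front [0. 6.] 90.01
shift [-2.915e+02 -2.000e-01  1.670e+01] turn [ 0.     0.    -0.001]
```

```bash
python3 -c "
from h import *
a=np.mean([r.snapshot('top')[0].astype(np.float32) for _ in range(6)],0).astype(np.float32);g=a.mean(2)
np.save('avg.npy',g)
def samp(x,y,z):
  u,v=proj('top',W(x,y,z));return cv2.remap(g,np.float32([[u]]),np.float32([[v]]),cv2.INTER_CUBIC)[0,0]
print('columns: ry; rows rx 44..60')
for y in(22,18,14,9,4,0,-4,-9,-14,-18,-22):
  xs=np.arange(42,62,.5);p=np.array([samp(x,y,17) for x in xs]);d=np.gradient(p);i=d[:26].argmax();w=d[max(i-4,0):i+5].clip(0);X=xs[max(i-4,0):i+5]
  half=(p[:8].mean()+p[22:28].max())/2; k=np.where(p>half)[0][0]; print(y,'grad',round((w*X).sum()/w.sum(),2),'half',xs[k], 'lv',p[::4].round().astype(int))
print('sides')
for x in(53,56,59,62,65):
  ys=np.arange(-32,32.1,.5);p=np.array([samp(x,y,17) for y in ys]);h=(p.max()+80)/2;k=np.where(p>100)[0];print(x,ys[k[0]],ys[k[-1]])
"
```

```text
columns: ry; rows rx 44..60
22 grad 51.77 half 52.0 lv [ 75  75  73  70  77 109 139 134 122 128]
18 grad 50.42 half 51.0 lv [ 74  74  74  64  94 133 140 114 123 146]
14 grad 50.65 half 51.5 lv [ 76  76  77  58  77 120 130 113 128 149]
9 grad 51.05 half 51.5 lv [ 75  75  77  62  70 114 131 121 125 150]
4 grad 51.41 half 52.0 lv [ 75  75  77  64  58 102 122 118 120 150]
0 grad 51.64 half 52.5 lv [ 75  76  77  69  58  97 121 118 114 144]
-4 grad 51.68 half 52.0 lv [ 76  75  75  73  61 101 126 113 100 139]
-9 grad 51.93 half 52.5 lv [ 76  75  74  71  66  98 127 120 109 135]
-14 grad 51.94 half 52.5 lv [ 75  76  74  71  74  99 123 114 114 136]
-18 grad 51.45 half 51.5 lv [ 76  74  74  68  81 110 128 121 120 132]
-22 grad 53.82 half 53.5 lv [ 74  73  74  73  74  86 120 147 152 145]
sides
53 -22.0 23.5
56 -24.5 25.0
59 -24.0 25.0
62 -24.0 25.0
65 -24.0 25.5
```

The end edge reads slightly askew, within pixel aliasing, so I test squareness by touch: I press the outer end left and right of centre and compare.

Request:
jog_arm:
  rows:
    - [[-45,13,0],[0,0,0]]
    - [[-90,13,0],[0,0,0]]
    - [[-135,13,5],[0,0,0]]
    - [[-175,13,30],[0,0,0]]
    - [[-205,13,55],[0,0,0]]
    - [[-214,13,75],[0,0,0]]
    - [[-214,13,85],[0,0,0]]
    - [[-214,13,86],[0,0,0]]
    - [[-214,13,86],[0,0,0]]

```text
time: 23.55
tool_pos: [596.0, -121.7, 21.5]
tcp_rot: [180.0, -0.0, 176.1]
ft_force: [-0.2, 0.0, 1.3]
finger_gap: 0.1
grip_force: 0.0
```

```bash
python3 -c "
from h import *
st();to(45,14,17.5)"
```

```text
t 23.55 tcp reader [36.04 13.15 21.52] rot [ 1.7999e+02 -4.0000e-02  1.7612e+02] F [-0.23  0.    1.34]
shift [-9.   0.9  4. ] turn [ 0.    -0.001  0.   ]
```

Request:
jog_arm:
  rows:
    - [[0,1,2],[0,0,0]]
    - [[-1,1,4],[0,0,0]]
    - [[-4,1,4],[0,0,0]]
    - [[-6,1,4],[0,0,0]]
    - [[-8,1,4],[0,0,0]]
    - [[-10,1,4],[0,0,0]]
    - [[-11,1,4],[0,0,0]]
    - [[-11,1,4],[0,0,0]]

```text
time: 24.35
tool_pos: [605.5, -121.3, 17.5]
tcp_rot: [180.0, -0.3, 176.1]
ft_force: [-11.4, 1.2, 10.1]
finger_gap: 0.1
grip_force: 8.2
```

```bash
python3 -c "
from h import *
st()"
```

```text
t 24.35 tcp reader [45.55 14.27 17.49] rot [179.97  -0.28 176.12] F [-11.45   1.24  10.09]
```

Request:
jog_arm:
  rows:
    - [[5,0,0],[0,0,0]]
    - [[8,-10,0],[0,0,0]]
    - [[8,-20,0],[0,0,0]]
    - [[8,-28,0],[0,0,0]]
    - [[4,-28,0],[0,0,0]]
    - [[2,-28,0],[0,0,0]]
    - [[1,-28,0],[0,0,0]]
    - [[0,-28,0],[0,0,0]]
    - [[0,-28,0],[0,0,0]]

```text
time: 25.25
tool_pos: [603.6, -149.9, 17.2]
tcp_rot: [-180.0, -0.3, 176.1]
ft_force: [-12.2, -3.3, 8.6]
finger_gap: -0.2
grip_force: 7.3
```

```bash
python3 -c "
from h import *
st()"
```

```text
t 25.25 tcp reader [ 45.6  -14.43  17.23] rot [-179.96   -0.28  176.12] F [-12.21  -3.3    8.58]
```

Both sides stop at the same x (45.55 and 45.60 mm), so the cassette is square and home. Next is the start button.

Request:
jog_arm:
  rows:
    - [[6,0,0],[0,0,0]]
    - [[10,5,-30],[0,0,0]]
    - [[10,14,-70],[0,0,0]]
    - [[0,14,-85],[0,0,0]]
    - [[-35,14,-85],[0,0,0]]
    - [[-60,14,-85],[0,0,0]]
    - [[-66,14,-85],[0,0,0]]
    - [[-66,14,-85],[0,0,0]]

```text
time: 26.05
tool_pos: [672.6, -139.5, 101.9]
tcp_rot: [180.0, -0.0, 176.2]
ft_force: [-0.1, -0.2, -0.8]
finger_gap: -0.4
grip_force: 0.0
```

```bash
python3 -c "
from h import *
st();to(112,0,75)"
```

```text
t 26.05 tcp reader [113.77   0.59 101.9 ] rot [ 1.7998e+02 -3.0000e-02  1.7615e+02] F [-0.08 -0.2  -0.8 ]
shift [ 1.8 -0.6 26.9] turn [ 0.    -0.     0.001]
```

Request:
jog_arm:
  rows:
    - [[1,0,10],[0,0,0]]
    - [[1,0,20],[0,0,0]]
    - [[1,0,26],[0,0,0]]
    - [[1,0,29],[0,0,0]]
    - [[1,0,31],[0,0,0]]
    - [[1,0,33],[0,0,0]]
    - [[1,0,35],[0,0,0]]
    - [[1,0,36],[0,0,0]]
    - [[1,0,36],[0,0,0]]

```text
time: 26.95
tool_pos: [671.6, -140.0, 66.9]
tcp_rot: [-180.0, 0.0, 176.1]
ft_force: [-2.0, 0.1, 4.3]
finger_gap: -0.1
grip_force: 1.7
```

Request:
jog_arm:
  rows:
    - [[0,0,1],[0,0,0]]
    - [[0,0,2.5],[0,0,0]]
    - [[0,0,2.5],[0,0,0]]
    - [[0,0,2.5],[0,0,0]]

```text
time: 27.35
tool_pos: [671.7, -140.1, 65.9]
tcp_rot: [-180.0, 0.0, 176.1]
ft_force: [-7.9, 1.4, 12.7]
finger_gap: 0.1
grip_force: 6.7
```

Request:
jog_arm:
  rows:
    - [[0,0,-5],[0,0,0]]
    - [[0,0,-15],[0,0,0]]
    - [[0,0,-45],[0,0,0]]
    - [[30,0,-80],[0,0,0]]
    - [[75,0,-80],[0,0,0]]
    - [[120,0,-80],[0,0,0]]
    - [[165,0,-80],[0,0,0]]
    - [[200,0,-80],[0,0,0]]
    - [[200,0,-80],[0,0,0]]

```text
time: 28.25
tool_pos: [467.4, -125.5, 142.7]
tcp_rot: [180.0, -0.2, 176.1]
ft_force: [1.0, -0.1, -0.6]
finger_gap: -0.2
grip_force: 0.0
```

```bash
python3 -c "
from h import *
st()
a,d=r.snapshot('top');cv2.imwrite('pics/t6.png',a);b=cv2.imread('pics/top0.png')
P=cloud('top',d);D0=np.load('top0.npy')
print('button z',P[156:161,277:281,2].max(), 'before',cloud('top',D0)[156:161,277:281,2].max())
df=cv2.absdiff(a,b).max(2)
for n,(u,v) in dict(vial=(217,177),bottle=(220,208),pen=(329,202)).items(): print(n,np.percentile(df[v-14:v+14,u-10:u+10],98))
g=a.mean(2).astype(np.float32);f=lambda x,y,z:proj('top',W(x,y,z))
l=edge('top',g,f(51,20,17),f(51,-20,17),1.5,17);print(rd(l[2:]))
"
```

```text
t 28.25 tcp reader [-91.93   0.65 142.73] rot [179.95  -0.21 176.08] F [ 0.95 -0.15 -0.57]
button z 74.87843270822782 before 918.7054195564322
vial 13.0
bottle 12.0
pen 65.0
[51.57125061 -1.3012972 ]
```

```bash
python3 -c "
from h import *
for n in('top0','t5','t6'):
  g=cv2.imread(f'pics/{n}.png').astype(int);m=np.zeros(g.shape[:2],bool);m[165:240,318:340]=1;m&=g[...,0]-g[...,2]>30
  v,u=np.nonzero(m);print(n,len(u),u.mean(),v.mean(),v.min(),v.max())
print(r.hand_in())"
```

```text
top0 187 328.3155080213904 200.33689839572193 176 228
t5 187 328.2994652406417 200.2941176470588 176 228
t6 131 328.51145038167937 192.08396946564886 176 209
the job is handed in; nothing more can be done
None
```

The job is handed in at about 28 s: the cassette is face up and home in the slot, square against the stop, and start was pressed right down and let go. The vial and bottle have not moved; the pen's far part is in place too, but its near part was out of sight (likely behind the arm) in the last picture.

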